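# Fit spacer blades into the clear gaps of a die rack and gauge them

## Task

Fit every spacer blade fully home, guard plate flat on the rack, in a gap of its own in the grey die rack; some gaps are too tight inside, which cannot be seen, so slide the blade down, feel whether it is stopped part way, and if so take it out and try another gap. When all blades are home, check them with the height gauge one after another in the order orange, yellow, blue, white, red (as many as there are): stand the gauge upright on the rack astride the blade so that its sprung foot rests on the blade's grip for a moment. Finally stand the gauge back on the middle of its black mat, and leave the other things on the bench where they are.

Things in the scene. Friction and masses are not known exactly. Their poses are not given: they have to be found in the camera images.
- blade_orange: Spacer blade with a orange grip (may be absent), hanging upright in a fixed green stand 62 mm high, 0.15 kg. Origin: centre of the blade's lower tip, z up. Steel blade 30 (x) x 5 (y) mm, z 0 to 50; dark guard plate 56 x 32 mm, z 50 to 56; grip 42 (x) x 20 (y) mm, z 56 to 100. Fully home in a gap the guard lies on the rack and the tip is 10 mm above the bench.
- blade_yellow: Spacer blade with a yellow grip (may be absent), hanging upright in a fixed green stand 62 mm high, 0.15 kg. Origin: centre of the blade's lower tip, z up. Steel blade 30 (x) x 5 (y) mm, z 0 to 50; dark guard plate 56 x 32 mm, z 50 to 56; grip 42 (x) x 20 (y) mm, z 56 to 100. Fully home in a gap the guard lies on the rack and the tip is 10 mm above the bench.
- blade_blue: Spacer blade with a blue grip (may be absent), hanging upright in a fixed green stand 62 mm high, 0.15 kg. Origin: centre of the blade's lower tip, z up. Steel blade 30 (x) x 5 (y) mm, z 0 to 50; dark guard plate 56 x 32 mm, z 50 to 56; grip 42 (x) x 20 (y) mm, z 56 to 100. Fully home in a gap the guard lies on the rack and the tip is 10 mm above the bench.
- blade_white: Spacer blade with a white grip (may be absent), hanging upright in a fixed green stand 62 mm high, 0.15 kg. Origin: centre of the blade's lower tip, z up. Steel blade 30 (x) x 5 (y) mm, z 0 to 50; dark guard plate 56 x 32 mm, z 50 to 56; grip 42 (x) x 20 (y) mm, z 56 to 100. Fully home in a gap the guard lies on the rack and the tip is 10 mm above the bench.
- blade_red: Spacer blade with a red grip (may be absent), hanging upright in a fixed green stand 62 mm high, 0.15 kg. Origin: centre of the blade's lower tip, z up. Steel blade 30 (x) x 5 (y) mm, z 0 to 50; dark guard plate 56 x 32 mm, z 50 to 56; grip 42 (x) x 20 (y) mm, z 56 to 100. Fully home in a gap the guard lies on the rack and the tip is 10 mm above the bench.
- rack: Fixed grey die rack, 290 (x) x 280 (y) mm, 60 mm high, flat top. Origin: centre of the underside. Nine steel-lined gaps open in its top, at x = -90, 0 and +90 mm, y = -80, 0 and +80 mm; each gap is 42 mm long (x), 11 mm wide (y) at its mouth. Five are clear right down (to 4 mm above the bench); the other four close to 2 mm at 17 mm below the top and stop a blade there. Which, changes every time.
- gauge: Height gauge: grey bridge on two legs, 0.55 kg. Origin: between the legs' undersides, z up. Legs 10 mm thick at y = -45 and +45 mm, 80 mm apart inside, heavy steel feet 100 mm long (x); beam 30 x 100 mm at z 92 to 104; black grip above it 44 (x) x 24 (y) mm, z 104 to 150. To gauge a blade it stands on the rack's top, a leg either side of the blade's grip (gauge y along blade y).
- gauge_foot (a joint): Gauge reading: rise (m) of its sprung brass foot, a 28 mm disc under the middle of the beam. 0 when free, the foot then 30 mm above the legs' undersides; astride a blade that is home (grip top 50 mm above the rack) it reads 0.020, more if the blade stands proud. A red pointer beside the white scales rises with it. Spring and weight push down up to 2 N.
- mat: Fixed black rubber mat, 120 (x) x 130 (y) mm, 3 mm thick, where the gauge stands at the start. Origin: centre of the underside.
- bush1: Brass bush, diameter 30, 30 high, among the blade stands; not to be moved.
- bush2: Copper bush, diameter 32, 24 high; not to be moved.
- wrench: Wrench; not to be moved.
- screwdriver: Screwdriver; not to be moved.
- oil: Yellow oil bottle, 160 high; not to be moved.
- grease: Grease can, 90 high; not to be moved.
- hammer: Hammer; not to be moved.
- carton: Cardboard carton, 70 high; not to be moved.
Not all that is in view belongs to the job. What is shaped like the blade_red but purple or turquoise is not meant. What is shaped like the blade_blue but turquoise is not meant.

How it is judged:
By the outcome, as a careful person would: the job done as asked, in the order asked, and still so for the second after the job is handed in, with the robot touching nothing.
Of blade_orange, blade_yellow, blade_blue, blade_white, blade_red only 4 to 5 are there at a start; the rules pass over those that are not, and their reading is None.
At some moment in a run one of gauge may be knocked a few centimetres aside while the robot is not near it.
It also fails if it takes over 210 s, if anything falls off the work surface, if the arm or the gripper's body presses on something with over 40 N, if the wrist force passes 120 N, or if a joint passes its speed limit or range.

## Robot

A 6-joint arm with a two-finger parallel gripper is mounted at the origin on the work surface. World frame = base frame: x ahead of the robot, y to its left, z up, the work surface at z = 0. Lengths are in m, angles in degrees, forces in N, time in s.
With the tool pointing down it reaches from about 0.4 to 0.825 m from the base axis. Payload 7 kg.
Tool frame: the origin (TCP) lies on the centre line of the jaws, within the pads' length; the fingertips stand 19 mm ahead of it and the grasp point (between the pads) is the TCP; z points along the fingers, y is the line along which they close (so a half turn about z gives the same grasp; the last joint's range is limited). The gripper opens to 88 mm and grips with 3 to 60 N. Pads are 19 mm wide; open, the fingers measure 130 mm over their backs; the gripper's body (78 mm by 193 mm) begins 47 mm behind the grasp point.
Start: joints at [16.507, 20.546, 0.682, 0, -70.136, -16.507], TCP at [0.675, -0, 0.246] pointing down, gripper open.
Joint ranges: [-176.03, 176.03], [-82.01, 121.73], [-58.28, 71.71], [-173.87, 95.51], [-174.79, -0.11], [-173.66, 173.66]. Speed limits (degrees/s): [136.94, 136.94, 172.46, 180, 180, 180].

## Interface

Orientations are given as [roll, pitch, yaw] about the fixed x, y, z axes, in that order (R = Rz(yaw) Ry(pitch) Rx(roll)).
In Python, from plant import * gives the robot as it stands. The module is installed in compiled form; this text tells all that it offers.
- The arm moves only by the tool play_rows, never from a script. Its argument "deltas" is a list of rows, each a list of 6 numbers: the shift along the world's x, y, z scaled (see below), then the turn, a rotation vector about the world's x, y, z scaled (see below). A call has 1 to 10 rows; each row shifts and turns the commanded pose from where the row before left it; what a row does not reach is not made up. The controller multiplies each number of a shift by 800 mm and each number of a turn by 180 degrees. A row lasts 1/10 s, in which the tool goes at most 50 mm and 8.59 degrees, less where a joint would pass 70% of its speed; a pose out of reach is approached as far as the arm can. A call with a number of a shift or a turn outside -1 to 1 is refused whole. A call with a gripper value outside its range is refused whole. "gripper" is the gripper command: -1 is shut, 1 is fully open, values between are in proportion, set as the call begins (left out, the last holds). The fingers move at their own pace and stop on an object; the grip force is fixed at half the most. Time passes only in rows, so rows that do not move let the fingers close. It gives the time, the measured TCP pose, the force, the opening and the grip force at its end, in the units of the state.
- get_obs(): the state, without advancing time (a new reading comes with each control period).
- snapshot(name): name is "scene" or "side" or "wrist"; returns (picture, depth): 420x560x3 uint8, blue, green, red; 420x560 float32, m along the optical axis (not along the pixel's ray), 0 where there is no reading.
- camera_model(name): a dict with "fx", "fy", "cx", "cy" (pixels), "world_to_cam" (4x4, takes a point from world to camera coordinates). Camera axes: x right, y down, z forward; pixel columns grow to the right and rows downward; lengths in m; the calibration is good to about 2 mm. A picture is of the moment at which its call begins: read the wrist's pose just before it. camera_model takes no time and is no camera call; for the wrist camera it gives the pose at the moment of the call.
- close_job(): hands the job in; it is judged then, once.
The state is a dict: "clock": time; "joint_pos": joint angles; "qvel": joint speeds; "tau": joint torques, N m; "tool_pos": TCP position; "orientation": TCP orientation; "force": force on the tool from outside, world axes, zero at the start; "moment": the same for the moment, N m; "opening": finger opening in m; "gripper_force": force on a finger pad.
Only numpy, scipy, OpenCV 4.12 (cv2) and the standard library are available. Lean on these libraries where they do the work, as an engineer would, in place of code of your own. Each camera call takes 0.05 s, during which the arm holds its last target. There are 200 camera calls.

## Working session

There is one attempt and no reset: what is moved stays moved. The work goes in short steps, Python scripts to look and compute and a tool call to move; the robot and the scene stay as the last step left them, time stands still between calls to the robot, and variables do not carry over. Pictures are saved under pics/ and viewed, at most 14 in all, crops included, and the job is handed in when it is done.

Besides the shell and the picture viewer there is one more tool, called after ">>>" as a command line: name --pt "numbers of a row" for each row, then --argument value for the rest. play_rows: Moves the arm, as the interface text tells. Its arguments: {"type":"object","properties":{"deltas":{"type":"array","items":{"type":"array","items":{"type":"number","minimum":-1,"maximum":1}}},"gripper":{"type":"number"}},"required":["deltas"]}

```bash
mkdir -p pics; cat > h.py <<'E'
from plant import *
import numpy as np, cv2
def pts(name,d,m):
    v,u=np.mgrid[0:420,0:560]
    P=np.stack([(u-m["cx"])/m["fx"]*d,(v-m["cy"])/m["fy"]*d,d,np.ones_like(d)],-1)
    return (P@np.linalg.inv(m["world_to_cam"]).T)[...,:3]
def look(name):
    m=camera_model(name); im,d=snapshot(name)
    return im,d,pts(name,d,m),m
E
python3 - <<'E'
from h import *
for n in("scene","side","wrist"):
    im,d,P,m=look(n); cv2.imwrite(f"pics/{n}0.png",im); np.savez(f"{n}0.npz",im=im,P=P)
    print(n,np.linalg.inv(m["world_to_cam"]).round(3).tolist(),m["fx"])
print(get_obs())
E
```

```text
scene [[-0.02, 0.761, -0.649, 1.232], [1.0, 0.023, -0.004, -0.004], [0.011, -0.649, -0.761, 0.875], [0.0, 0.0, 0.0, 1.0]] 442.4586857978936
side [[0.931, -0.245, 0.272, 0.213], [-0.365, -0.658, 0.658, -0.813], [0.017, -0.712, -0.702, 0.912], [0.0, 0.0, 0.0, 1.0]] 494.0721501454158
wrist [[-1.0, 0.001, -0.002, 0.674], [0.0, 0.962, 0.273, -0.073], [0.002, 0.273, -0.962, 0.383], [0.0, 0.0, 0.0, 1.0]] 372.6470201592382
{'clock': 0.15, 'joint_pos': array([ 1.65085436e+01,  2.05815379e+01,  6.46681035e-01, -1.44489379e-02,
       -7.01357499e+01, -1.65061565e+01]), 'qvel': array([ 0.084633  , -0.06970389,  0.06416759,  0.05266871, -0.07859264,
       -0.12741717]), 'tau': array([ 1.39394037e-04, -5.83274567e+01,  2.93289685e+01,  7.00122759e+00,
        8.75052094e-03, -9.76538854e-05]), 'tool_pos': array([ 6.74661573e-01, -4.32037656e-06,  2.44850277e-01]), 'orientation': array([ 1.79928443e+02, -7.03742381e-03, -9.00025266e+01]), 'force': array([0.16755642, 0.67979425, 0.04436622]), 'moment': array([ 0.03472553, -0.01950771,  0.03530103]), 'gripper_force': 0.0, 'opening': 0.08731823281322196}
```

View pics/scene0.png

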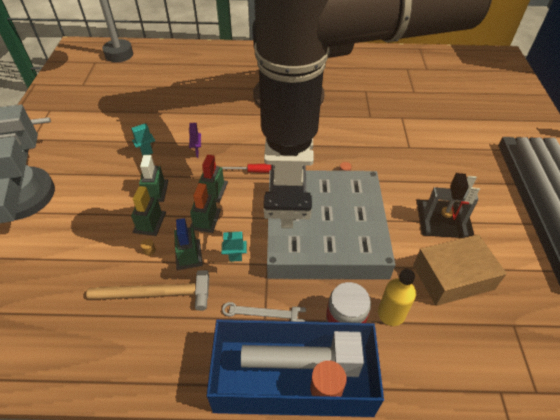

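View pics/side0.png

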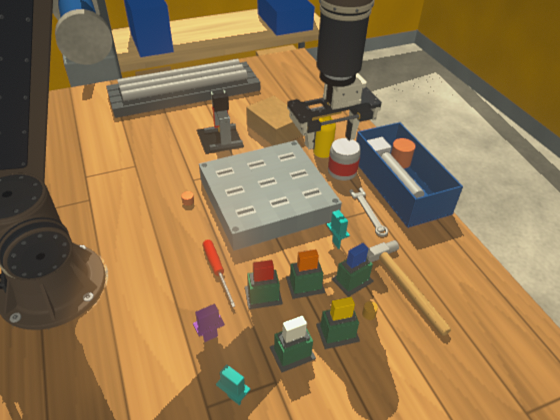

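```bash
cat >> h.py <<'E'
def rect(xy):
    (c,s,a)=cv2.minAreaRect((xy*1000).astype(np.float32))
    if s[0]<s[1]: s=s[::-1]; a-=90
    a=(a+90)%180-90
    return np.round(c,1),np.round(s,1),round(a,1)
def big(mask):
    n,l,st,_=cv2.connectedComponentsWithStats(mask.astype(np.uint8))
    return [l==i for i in np.argsort(-st[1:,4])+1 if st[i,4]>25]
E
python3 - <<'E'
from h import *
for n in("scene","side"):
    z=np.load(n+"0.npz"); im,P=z["im"],z["P"]
    hsv=cv2.cvtColor(im,cv2.COLOR_BGR2HSV); H,S,V=[hsv[...,i].astype(int) for i in range(3)]
    Z=P[...,2]; reg=(P[...,1]<-.05)&(P[...,1]>-.5)&(P[...,0]>.2)&(P[...,0]<.9)
    top=reg&(Z>.104)&(Z<.120)
    for k in big(top)[:8]:
        q=P[k]; print(n,"top",k.sum(),rect(q[:,:2]),q[:,2].mean().round(4),"hsv",np.median(hsv[k],0))
    r=(abs(Z-.06)<.004)&(P[...,1]>-.12)&(P[...,1]<.3)
    k=big(cv2.morphologyEx(r.astype(np.uint8),cv2.MORPH_CLOSE,np.ones((3,3))))[0]
    print("rack",rect(P[k][:,:2]),P[k][:,2].mean(), k.sum())
    g=(P[...,1]>.25)&(P[...,1]<.55)&(P[...,0]<.8)&(P[...,0]>.3)
    for lo,hi in((.002,.008),(.1,.108),(.148,.158)):
        for k in big(g&(Z>lo)&(Z<hi))[:2]: print("g",lo,k.sum(),rect(P[k][:,:2]),P[k][:,2].mean())
    for k in big((V<50)&g&(Z<.01)&(Z>-.01))[:2]: print("mat",rect(P[k][:,:2]),k.sum())
    if n=="scene": cv2.imwrite("pics/c1.png",np.hstack([cv2.resize(im[120:280,120:320],None,fx=2,fy=3,interpolation=2),cv2.resize(im[160:320,400:520],None,fx=3,fy=3,interpolation=2)]))
E
```

```text
scene top 159 (array([ 644.2, -230.5]), array([44.5, 20.2]), 13.5) 0.1109 hsv [113. 144.  75.]
scene top 148 (array([ 551. , -342.6]), array([45. , 22.1]), -7.5) 0.1106 hsv [ 21.  185.5 141. ]
scene top 138 (array([ 538.1, -204.7]), array([43.8, 20.6]), -7.9) 0.1105 hsv [ 10. 200. 129.]
scene top 119 (array([ 438.7, -197.8]), array([42.8, 20.4]), -12.3) 0.1106 hsv [  3. 199. 109.]
scene top 118 (array([ 445.5, -351.5]), array([40.2, 20.6]), 3.5) 0.1103 hsv [ 29.  33. 230.]
rack (array([818.8, 102. ]), array([821.3, 280.4]), 1.3) 0.06274180818434691 8826
g 0.002 516 (array([517.6, 396.3]), array([121.3,  83.9]), -4.2) 0.0036170991829612663
g 0.002 101 (array([521.2, 341.9]), array([103. ,  13.4]), -3.6) 0.003933182092823909
g 0.1 168 (array([523. , 365.5]), array([40.2, 32.9]), 87.3) 0.10541970191324306
g 0.1 79 (array([537.1, 428.5]), array([50.5, 32.9]), -38.2) 0.10475501319663605
g 0.148 160 (array([526. , 395.6]), array([46.2, 25.1]), -4.1) 0.1521596635586068
mat (array([516.4, 402.5]), array([112.4,  74.9]), -6.0) 624
mat (array([514.1, 344.1]), array([111. ,   9.8]), -5.4) 111
s
[... 188 characters left out ...]
de top 182 (array([ 437.8, -197.9]), array([42.1, 22.3]), -10.9) 0.1106 hsv [  5. 187. 147.]
side top 181 (array([ 537.7, -204.6]), array([43.4, 23. ]), -4.9) 0.1104 hsv [ 14. 235. 169.]
side top 169 (array([ 644.2, -230.9]), array([41.6, 20.4]), 13.1) 0.1103 hsv [111. 141. 115.]
rack (array([ 485.2, -293. ]), array([1123.5,  340.8]), 79.2) 0.06203579616112709 8093
g 0.002 303 (array([484.3, 401.8]), array([155.2,  95.3]), -70.0) 0.003959379690923109
g 0.002 50 (array([566. , 404.3]), array([69.6, 22.1]), 76.2) 0.003990028752038806
g 0.1 92 (array([523.1, 368.3]), array([48.3, 31.6]), 89.2) 0.10524495998575548
g 0.148 88 (array([525.7, 395.8]), array([43.3, 30.1]), -10.9) 0.15162187396783233
```

View pics/c1.png

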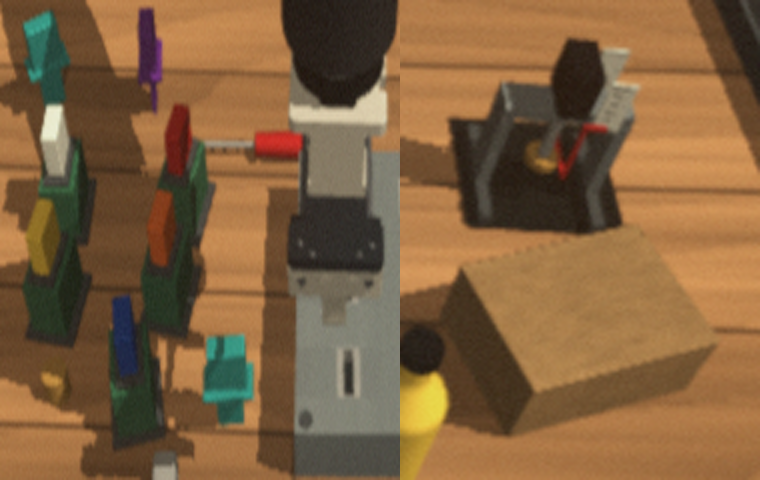

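```bash
python3 - <<'E'
from h import *
for n in("scene","side"):
    z=np.load(n+"0.npz"); im,P=z["im"],z["P"]; Z=P[...,2]; V=im.max(-1).astype(int)
    reg=(P[...,1]>-.12)&(P[...,1]<.28)&(P[...,0]>.4)&(P[...,0]<.85)
    r=reg&(abs(Z-.061)<.005)
    k=big(r)[0]; q=P[k][:,:2]
    print(n,"rack",rect(q),P[k][:,2].mean())
    m=camera_model(n); Ti=np.linalg.inv(m["world_to_cam"])
    v,u=np.mgrid[0:420,0:560]; D=np.stack([(u-m["cx"])/m["fx"],(v-m["cy"])/m["fy"],np.ones(u.shape)],-1)@Ti[:3,:3].T
    W=Ti[:3,3]+D*((.06-Ti[2,3])/D[...,2])[...,None]
    inr=cv2.erode(cv2.morphologyEx(k.astype(np.uint8),cv2.MORPH_CLOSE,np.ones((15,15))),np.ones((5,5)))>0
    g=np.median(V[k]); print("grey",g)
    for kk in big(inr&(V>g+40))[:9]: print("lining",kk.sum(),rect(W[kk][:,:2]),Z[kk].mean().round(3))
    a=(P[...,1]>.1)&(P[...,1]<.4)&(P[...,0]>.55)&(P[...,0]<.95)
    if n=="side":
      for lo,hi in ((.065,.078),(.085,.096),(.14,.17)):
        for kk in big(a&(Z>lo)&(Z<hi))[:3]: print("obst",lo,kk.sum(),rect(P[kk][:,:2]))
E
```

```text
scene rack (array([557.,  96.]), array([295.1, 280.6]), 1.4) 0.05953587694545675
grey 130.0
side rack (array([558.3,  96.9]), array([291.7, 286.5]), 1.3) 0.05952102066776314
grey 174.0
obst 0.065 523 (array([681.1, 348.2]), array([105.7, 101.9]), -0.9)
obst 0.065 79 (array([914.2, 165.7]), array([64.1, 38.2]), 31.1)
obst 0.065 70 (array([778.4, 209. ]), array([55.2, 21.6]), -19.1)
obst 0.085 345 (array([801.1, 134.5]), array([75.2, 68.6]), 0.2)
obst 0.085 77 (array([909.1, 165.9]), array([80.4, 10.5]), -0.6)
obst 0.085 60 (array([780.2, 207.1]), array([54.9, 24.1]), -13.8)
```

>>> play_rows --pt "0 0 0.03 0 0 0.0455" --pt "0 0 0.03 0 0 0.0455" --pt "0 0 0 0 0 0.0455" --pt "0 0 0 0 0 0.0455" --pt "0 0 0 0 0 0.0455" --pt "0 0 0 0 0 0.0455" --pt "0 0 0 0 0 0.0455" --pt "0 0 0 0 0 0.0455" --pt "0 0 0 0 0 0.0455" --pt "0 0 0 0 0 0.0455" --gripper 0.2

```text
clock: 1.15
tool_pos: [0.6748, 0.0, 0.2931]
orientation: [180.0, 0.0, -7.8]
force: [-0.2, 0.1, 1.1]
opening: 0.0524
gripper_force: 0.0
```

>>> play_rows --pt "-0.0369 0.0302 0.012 0 0 0.0255" --pt "-0.0369 0.0302 0.012 0 0 0.0255" --pt "-0.0369 0.0302 0.012 0 0 0" --pt "-0.0369 0.0302 0.012 0 0 0" --pt "0 0 0 0 0 0" --pt "0 0 0 0 0 0"

```text
clock: 1.75
tool_pos: [0.5565, 0.0972, 0.3326]
orientation: [-180.0, -0.1, 1.2]
force: [0.1, -0.1, 0.6]
opening: 0.0527
gripper_force: 0.0
```

```bash
python3 - <<'E'
from h import *
im,d,P,m=look("wrist"); cv2.imwrite("pics/w1.png",im); np.savez("w1.npz",im=im,P=P,T=m["world_to_cam"])
Z=P[...,2]; k=big(abs(Z-.06)<.006)[0]; print(rect(P[k][:,:2]),P[k][:,2].mean())
Ti=np.linalg.inv(m["world_to_cam"])
v,u=np.mgrid[0:420,0:560]; D=np.stack([(u-m["cx"])/m["fx"],(v-m["cy"])/m["fy"],np.ones(u.shape)],-1)@Ti[:3,:3].T
W=Ti[:3,3]+D*((.06-Ti[2,3])/D[...,2])[...,None]
V=im.max(-1).astype(int);inr=cv2.erode(cv2.morphologyEx(k.astype(np.uint8),cv2.MORPH_CLOSE,np.ones((25,25))),np.ones((9,9)))>0
g=np.median(V[k]);print(g,get_obs()["tool_pos"],get_obs()["orientation"])
for kk in big(inr&(V<g-60))[:12]: print("dark",kk.sum(),rect(W[kk][:,:2]))
E
```

```text
(array([556.9,  97. ]), array([288.1, 280.9]), 1.2) 0.05928584966814281
151.0 [0.55684209 0.09674166 0.33194653] [-1.79992236e+02 -5.86945116e-03  1.12032226e+00]
dark 318 (array([646.1,  99. ]), array([38.9,  7.4]), 1.2)
dark 315 (array([644.5, 178.4]), array([38.9,  8.4]), 1.2)
dark 257 (array([555. , 176.4]), array([38.3,  8.3]), 1.4)
dark 256 (array([556.6,  97.1]), array([38.3,  7.8]), 1.3)
dark 245 (array([647.7,  19.8]), array([38.9,  6.6]), 1.9)
dark 204 (array([466.7,  94.6]), array([36.6,  7.1]), 1.1)
dark 188 (array([558.2,  18.1]), array([38.3,  6.3]), 0.7)
dark 104 (array([474.6, 174.6]), array([17.8,  7.1]), -1.5)
dark 79 (array([477.9,  15.7]), array([17.7,  5.8]), 3.9)
```

View pics/w1.png

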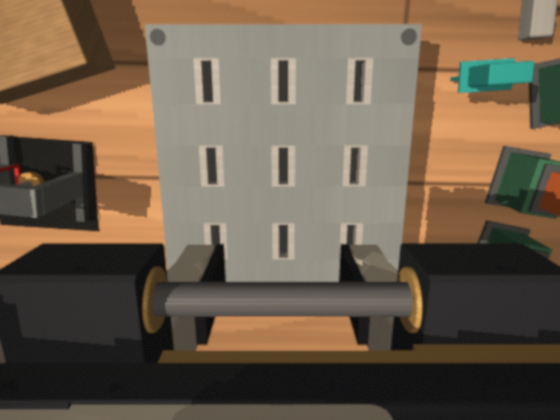

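>>> play_rows --pt "0.0136 -0.0512 -0.03 0 0 0.0085" --pt "0.0136 -0.0512 -0.03 0 0 0.0085" --pt "0.0136 -0.0512 -0.03 0 0 0.0085" --pt "0.0136 -0.0512 -0.03 0 0 0.0085" --pt "0.0136 -0.0512 -0.03 0 0 0.0085" --pt "0.0136 -0.0512 -0.03 0 0 0.0085" --pt "0.0136 -0.0512 -0.03 0 0 0.0085" --pt "0.0136 -0.0512 -0.03 0 0 0.0085" --pt "0 0 0 0 0 0" --pt "0 0 0 0 0 0"

```text
clock: 2.8
tool_pos: [0.6429, -0.2334, 0.1371]
orientation: [-179.9, 0.2, 13.1]
force: [-0.1, 0.7, -0.1]
opening: 0.0525
gripper_force: 0.0
```

```bash
python3 - <<'E'
from h import *
im,d,P,m=look("wrist"); Z=P[...,2]
for k in big((Z>.104)&(Z<.118)&(P[...,1]<-.1))[:3]: print(k.sum(),rect(P[k][:,:2]),np.median(im[k],0))
E
```

```text
3013 (array([ 645.8, -228.9]), array([36.5, 19.9]), 13.5) [117.  64.  34.]
```

>>> play_rows --pt "0.001 0.001 -0.025 0 0 0" --pt "0 0 -0.025 0 0 0" --pt "0 0 -0.007 0 0 0" --pt "0 0 0 0 0 0" --pt "0 0 0 0 0 0"

```text
clock: 3.35
tool_pos: [0.6455, -0.2299, 0.0957]
orientation: [180.0, -0.1, 13.4]
force: [0.5, -0.1, 0.3]
opening: 0.0524
gripper_force: 0.0
```

>>> play_rows --pt "0 0 0 0 0 0" --pt "0 0 0 0 0 0" --pt "0 0 0 0 0 0" --pt "0 0 0 0 0 0" --gripper -1

```text
clock: 3.75
tool_pos: [0.6448, -0.2303, 0.0947]
orientation: [180.0, -0.0, 13.3]
force: [0.2, 0.2, 0.3]
opening: 0.0261
gripper_force: 0.0
```

>>> play_rows --pt "0 0 0 0 0 0" --pt "0 0 0 0 0 0" --pt "0 0 0 0 0 0" --pt "0 0 0.05 0 0 0" --pt "0 0 0.05 0 0 0" --pt "0 0 0.044 0 0 0"

```text
clock: 4.35
tool_pos: [0.6447, -0.2303, 0.211]
orientation: [180.0, 0.0, 13.3]
force: [1.0, 0.2, -1.1]
opening: 0.0199
gripper_force: 30.0
```

>>> play_rows --pt "0.0008 0.0519 0 0 0 -0.0112" --pt "0.0008 0.0519 0 0 0 -0.0112" --pt "0.0008 0.0519 0 0 0 -0.0112" --pt "0.0008 0.0519 0 0 0 -0.0112" --pt "0.0008 0.0519 0 0 0 -0.0112" --pt "0.0008 0.0519 0 0 0 -0.0112" --pt "0 0 -0.02 0 0 0" --pt "0 0 -0.02 0 0 0" --pt "0 0 0 0 0 0" --pt "0 0 0 0 0 0"

```text
clock: 5.35
tool_pos: [0.6485, 0.0187, 0.1774]
orientation: [180.0, 0.1, 1.2]
force: [0.2, 0.1, -0.5]
opening: 0.02
gripper_force: 30.0
```

```bash
python3 - <<'E'
from h import *
o=get_obs();print(o["tool_pos"],o["orientation"],o["opening"],o["gripper_force"])
im,d,P,m=look("wrist"); cv2.imwrite("pics/w2.png",im)
E
```

```text
[0.64846477 0.01865473 0.1774238 ] [1.79971666e+02 5.32460304e-02 1.22229672e+00] 0.019977478099183803 29.99808758497238
```

View pics/w2.png

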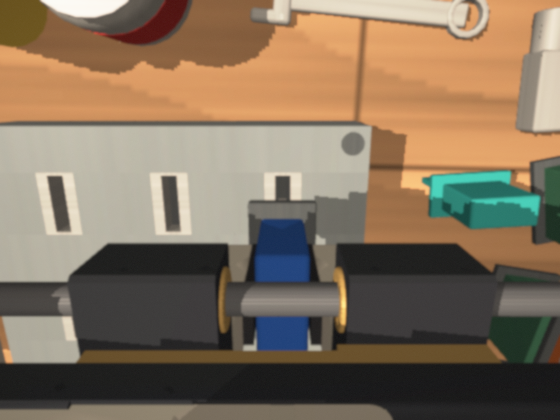

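>>> play_rows --pt "0 0 -0.028 0 0 0" --pt "0 0 -0.028 0 0 0" --pt "0 0 -0.005 0 0 0" --pt "0 0 -0.005 0 0 0" --pt "0 0 -0.004 0 0 0" --pt "0 0 0 0 0 0"

```text
clock: 6.0
tool_pos: [0.65, 0.0186, 0.1252]
orientation: [180.0, -0.2, 1.3]
force: [-4.1, -0.8, 9.6]
opening: 0.0197
gripper_force: 30.0
```

>>> play_rows --pt "0 0 0.025 0 0 0" --pt "0 0 0.025 0 0 0" --pt "-0.0011 0.05 0 0 0 0" --pt "-0.0011 0.05 0 0 0 0" --pt "0 0 0 0 0 0" --pt "0 0 -0.018 0 0 0" --pt "0 0 -0.018 0 0 0" --pt "0 0 -0.007 0 0 0" --pt "0 0 -0.007 0 0 0" --pt "0 0 0 0 0 0"

```text
clock: 7.0
tool_pos: [0.6486, 0.0978, 0.1244]
orientation: [180.0, -0.2, 1.2]
force: [-3.8, -2.4, 17.2]
opening: 0.0201
gripper_force: 30.0
```

>>> play_rows --pt "0 0 0.025 0 0 0" --pt "0 0 0.025 0 0 0" --pt "-0.0011 0.05 0 0 0 0" --pt "-0.0011 0.05 0 0 0 0" --pt "0 0 0 0 0 0" --pt "0 0 -0.018 0 0 0" --pt "0 0 -0.018 0 0 0" --pt "0 0 -0.007 0 0 0" --pt "0 0 -0.007 0 0 0" --pt "0 0 0 0 0 0"

```text
clock: 8.0
tool_pos: [0.6448, 0.1779, 0.1203]
orientation: [179.9, 0.1, 1.2]
force: [0.8, -1.1, -1.5]
opening: 0.02
gripper_force: 30.0
```

>>> play_rows --pt "0 0 -0.015 0 0 0" --pt "0 0 -0.015 0 0 0" --pt "0 0 -0.005 0 0 0" --pt "0 0 -0.003 0 0 0" --pt "0 0 0 0 0 0"

```text
clock: 8.5
tool_pos: [0.6447, 0.1786, 0.0927]
orientation: [180.0, -0.0, 1.3]
force: [-6.0, -2.1, 11.7]
opening: 0.0199
gripper_force: 30.0
```

>>> play_rows --pt "0 0 0 0 0 0" --pt "0 0 0 0 0 0" --pt "0 0 0 0 0 0" --pt "0 0 0 0 0 0" --pt "0 0 0.03 0 0 0" --pt "0 0 0.044 0 0 0" --gripper -0.1

```text
clock: 9.1
tool_pos: [0.6436, 0.1782, 0.1482]
orientation: [179.9, 0.3, 1.2]
force: [0.7, -0.1, -0.2]
opening: 0.0394
gripper_force: 0.0
```

>>> play_rows --pt "-0.0149 -0.0533 0 0 0 -0.0044" --pt "-0.0149 -0.0533 0 0 0 -0.0044" --pt "-0.0149 -0.0533 0 0 0 -0.0044" --pt "-0.0149 -0.0533 0 0 0 -0.0044" --pt "-0.0149 -0.0533 0 0 0 -0.0044" --pt "-0.0149 -0.0533 0 0 0 -0.0044" --pt "-0.0149 -0.0533 0 0 0 -0.0044" --pt "-0.0149 -0.0533 0 0 0 -0.0044" --pt "-0.0149 -0.0533 0 0 0 -0.0044" --pt "0 0 0 0 0 0"

```text
clock: 10.1
tool_pos: [0.5359, -0.2088, 0.1501]
orientation: [180.0, 0.1, -6.2]
force: [-0.0, 0.7, -0.2]
opening: 0.0396
gripper_force: 0.0
```

```bash
cat >> h.py <<'E'
def tops(n,lo=.1,hi=.118):
    im,d,P,m=look(n); Z=P[...,2]
    for k in big((Z>lo)&(Z<hi)&(P[...,1]>-.5)&(P[...,1]<.25)&(P[...,0]>.35))[:9]: print(n,k.sum(),rect(P[k][:,:2]),P[k][:,2].mean().round(4),np.median(im[k],0))
E
python3 - <<'E'
from h import *
o=get_obs();print(o["tool_pos"],o["orientation"],o["opening"])
tops("wrist"); tops("scene")
E
```

```text
[ 0.53591301 -0.20880358  0.15013115] [ 1.79982118e+02  5.26406020e-02 -6.18330320e+00] 0.03956565282230623
wrist 3719 (array([ 549.3, -340.4]), array([42.5, 20.3]), -5.5) 0.1094 [ 65. 167. 211.]
wrist 3058 (array([ 536. , -203.9]), array([41.7, 20. ]), -8.4) 0.1107 [ 47.  96. 197.]
wrist 724 (array([ 458.5, -349. ]), array([18., 16.]), 71.3) 0.1088 [137.5 161.5 176. ]
scene 330 (array([791.4, 224.8]), array([55.9, 42.9]), 53.2) 0.1089 [ 51.  147.5 187. ]
scene 172 (array([642.8, 177.6]), array([44.4, 20.3]), 1.6) 0.1084 [146.  77.  48.]
scene 166 (array([ 551.4, -342. ]), array([44.3, 21.2]), -5.9) 0.1095 [ 47.  141.  176.5]
scene 148 (array([ 538.6, -205. ]), array([42.2, 21.2]), -6.2) 0.1096 [ 27.  59. 128.]
scene 40 (array([ 460. , -356.8]), array([27. , 13.1]), 46.4) 0.1087 [103.  125.5 134. ]
scene 32 (array([ 657.8, -110. ]), array([26.2, 13.8]), -72.1) 0.101 [131. 151.  58.]
```

>>> play_rows --pt "0.0006 0.0025 -0.025 0 0 -0.003" --pt "0 0 -0.025 0 0 0" --pt "0 0 -0.019 0 0 0" --pt "0 0 0 0 0 0"

```text
clock: 10.6
tool_pos: [0.5373, -0.2016, 0.0931]
orientation: [-180.0, 0.2, -6.4]
force: [-0.6, -0.1, -0.1]
opening: 0.0398
gripper_force: 0.0
```

>>> play_rows --pt "0 0 0 0 0 0" --pt "0 0 0 0 0 0" --pt "0 0 0 0 0 0" --pt "0 0 0 0 0 0" --pt "0 0 0 0 0 0" --gripper -1

```text
clock: 11.1
tool_pos: [0.539, -0.2028, 0.0962]
orientation: [-180.0, -0.1, -6.4]
force: [-0.7, 1.8, 5.6]
opening: 0.0197
gripper_force: 30.0
```

>>> play_rows --pt "0 0 0.06 0 0 0" --pt "0 0 0.06 0 0 0" --pt "0.0049 0.055 0 0 0 0.0085" --pt "0.0049 0.055 0 0 0 0.0085" --pt "0.0049 0.055 0 0 0 0.0085" --pt "0.0049 0.055 0 0 0 0.0085" --pt "0.0049 0.055 0 0 0 0.0085" --pt "0 0 -0.03 0 0 0" --pt "0 0 -0.02 0 0 0" --pt "0 0 0 0 0 0"

```text
clock: 12.1
tool_pos: [0.5559, 0.0171, 0.1487]
orientation: [179.9, 0.3, 1.2]
force: [-0.2, -0.5, -1.6]
opening: 0.0195
gripper_force: 30.0
```

>>> play_rows --pt "0.002 0 -0.01 0 0 0" --pt "0 0 -0.01 0 0 0" --pt "0 0 -0.008 0 0 0" --pt "0 0 -0.006 0 0 0" --pt "0 0 0 0 0 0"

```text
clock: 12.6
tool_pos: [0.5591, 0.0168, 0.1233]
orientation: [180.0, 0.1, 1.2]
force: [-0.4, -0.9, -1.1]
opening: 0.0196
gripper_force: 30.0
```

Clear; push home.

>>> play_rows --pt "0 0 -0.015 0 0 0" --pt "0 0 -0.015 0 0 0" --pt "0 0 -0.006 0 0 0" --pt "0 0 -0.004 0 0 0" --pt "0 0 0 0 0 0"

```text
clock: 13.1
tool_pos: [0.5588, 0.0169, 0.0939]
orientation: [179.9, 0.0, 1.3]
force: [-11.7, 1.7, 24.2]
opening: 0.0199
gripper_force: 30.0
```

>>> play_rows --pt "0 0 0 0 0 0" --pt "0 0 0 0 0 0" --pt "0 0 0 0 0 0" --pt "0 0 0 0 0 0" --pt "0 0 0.03 0 0 0" --pt "0 0 0.044 0 0 0" --gripper -0.1

```text
clock: 13.7
tool_pos: [0.558, 0.0166, 0.1495]
orientation: [179.9, 0.3, 1.2]
force: [1.2, 1.1, -0.2]
opening: 0.0396
gripper_force: 0.0
```

>>> play_rows --pt "-0.0251 -0.0448 0 0 0 -0.0118" --pt "-0.0251 -0.0448 0 0 0 -0.0118" --pt "-0.0251 -0.0448 0 0 0 -0.0118" --pt "-0.0251 -0.0448 0 0 0 -0.0118" --pt "-0.0251 -0.0448 0 0 0 -0.0118" --pt "-0.0251 -0.0448 0 0 0 -0.0118" --pt "0 0 0 0 0 0" --pt "0 0 0 0 0 0"

```text
clock: 14.5
tool_pos: [0.4386, -0.1987, 0.1511]
orientation: [180.0, -0.0, -11.7]
force: [0.4, -0.0, 0.5]
opening: 0.0393
gripper_force: 0.0
```

```bash
python3 - <<'E'
from h import *
o=get_obs();print(o["tool_pos"],o["orientation"],o["opening"])
tops("wrist"); tops("scene")
E
```

```text
[ 0.43862253 -0.19871455  0.1511042 ] [ 1.79998925e+02 -5.57305583e-03 -1.16541759e+01] 0.039326087313771414
wrist 2909 (array([ 437.3, -197.2]), array([39.9, 20. ]), -11.2) 0.1107 [ 36.  39. 166.]
wrist 720 (array([ 442. , -341.4]), array([41.8,  4.9]), -1.8) 0.1034 [150.5 175.  190. ]
scene 328 (array([791.2, 223.4]), array([54.7, 42.8]), 48.9) 0.1086 [ 49.5 143.  180.5]
scene 173 (array([642.7, 177.6]), array([41.8, 19.9]), 2.1) 0.1085 [143.  75.  47.]
scene 163 (array([ 550.8, -341.9]), array([45.7, 21. ]), -9.6) 0.1096 [ 64. 189. 219.]
scene 137 (array([558.1,  17. ]), array([41.9, 18.7]), 0.5) 0.1087 [ 51. 108. 222.]
scene 136 (array([ 446. , -351.9]), array([42.3, 20.9]), 3.2) 0.1094 [126.  152.  161.5]
scene 131 (array([ 438.9, -197.8]), array([44.2, 20.8]), -11.3) 0.1098 [ 22.  30. 104.]
```

>>> play_rows --pt "-0.0005 0.001 -0.03 0 0 0" --pt "0 0 -0.03 0 0 0" --pt "0 0 -0.01 0 0 0" --pt "0 0 0 0 0 0"

```text
clock: 15.0
tool_pos: [0.4384, -0.1964, 0.0942]
orientation: [180.0, 0.2, -11.5]
force: [-0.7, -0.3, 0.7]
opening: 0.0396
gripper_force: 0.0
```

>>> play_rows --pt "0 0 0 0 0 0" --pt "0 0 0 0 0 0" --pt "0 0 0 0 0 0" --pt "0 0 0 0 0 0" --pt "0 0 0 0 0 0" --gripper -1

```text
clock: 15.5
tool_pos: [0.4391, -0.1972, 0.096]
orientation: [-180.0, -0.1, -11.5]
force: [-1.8, 1.7, 6.5]
opening: 0.0198
gripper_force: 30.0
```

>>> play_rows --pt "0 0 0.06 0 0 0" --pt "0 0 0.06 0 0 0" --pt "0.0074 0.053 0 0 0 0.0142" --pt "0.0074 0.053 0 0 0 0.0142" --pt "0.0074 0.053 0 0 0 0.0142" --pt "0.0074 0.053 0 0 0 0.0142" --pt "0.0074 0.053 0 0 0 0.0142" --pt "0 0 -0.03 0 0 0" --pt "0 0 -0.02 0 0 0" --pt "0 0 0 0 0 0"

```text
clock: 16.5
tool_pos: [0.4663, 0.0147, 0.1491]
orientation: [179.9, 0.3, 1.3]
force: [-0.5, -1.0, -1.4]
opening: 0.02
gripper_force: 30.0
```

>>> play_rows --pt "0 0 -0.01 0 0 0" --pt "0 0 -0.01 0 0 0" --pt "0 0 -0.008 0 0 0" --pt "0 0 -0.006 0 0 0" --pt "0 0 0 0 0 0"

```text
clock: 17.0
tool_pos: [0.4678, 0.0145, 0.1234]
orientation: [180.0, 0.1, 1.2]
force: [-0.8, 0.4, -1.8]
opening: 0.0197
gripper_force: 30.0
```

Clear again; home and release.

>>> play_rows --pt "0 0 -0.015 0 0 0" --pt "0 0 -0.015 0 0 0" --pt "0 0 -0.006 0 0 0" --pt "0 0 -0.004 0 0 0" --pt "0 0 0 0 0 0"

```text
clock: 17.5
tool_pos: [0.468, 0.0146, 0.0938]
orientation: [180.0, 0.0, 1.3]
force: [-11.6, 0.1, 18.6]
opening: 0.02
gripper_force: 30.0
```

>>> play_rows --pt "0 0 0 0 0 0" --pt "0 0 0 0 0 0" --pt "0 0 0 0 0 0" --pt "0 0 0 0 0 0" --pt "0 0 0.03 0 0 0" --pt "0 0 0.045 0 0 0" --gripper -0.1

```text
clock: 18.1
tool_pos: [0.4668, 0.0143, 0.1509]
orientation: [179.9, 0.3, 1.2]
force: [1.3, 0.4, 0.4]
opening: 0.0394
gripper_force: 0.0
```

>>> play_rows --pt "-0.0035 -0.0573 0 0 0 0.0019" --pt "-0.0035 -0.0573 0 0 0 0.0019" --pt "-0.0035 -0.0573 0 0 0 0.0019" --pt "-0.0035 -0.0573 0 0 0 0.0019" --pt "-0.0035 -0.0573 0 0 0 0.0019" --pt "-0.0035 -0.0573 0 0 0 0.0019" --pt "-0.0035 -0.0573 0 0 0 0.0019" --pt "-0.0035 -0.0573 0 0 0 0.0019" --pt "0 0 0 0 0 0" --pt "0 0 0 0 0 0"

```text
clock: 19.1
tool_pos: [0.445, -0.3529, 0.1512]
orientation: [-180.0, 0.1, 3.8]
force: [0.0, -0.3, -0.6]
opening: 0.0394
gripper_force: 0.0
```

```bash
python3 - <<'E'
from h import *
o=get_obs();print(o["tool_pos"],o["orientation"],o["opening"])
tops("wrist"); tops("scene")
E
```

```text
[ 0.44501053 -0.35287239  0.15117732] [-1.79964286e+02  7.04434455e-02  3.81194004e+00] 0.03941703858503111
wrist 3330 (array([ 544.1, -341.2]), array([32.3, 20.1]), -7.3) 0.111 [112. 249. 254.]
wrist 2927 (array([ 443.1, -351.4]), array([40.5, 20. ]), 1.9) 0.1107 [173. 202. 218.]
scene 329 (array([791. , 224.6]), array([55.1, 42.6]), 53.5) 0.1087 [ 49. 142. 181.]
scene 171 (array([643. , 177.8]), array([43.4, 20.5]), 1.1) 0.1084 [143.  75.  47.]
scene 168 (array([ 551.3, -342.3]), array([44.1, 20.5]), -6.2) 0.1092 [ 63. 185. 216.]
scene 137 (array([557.5,  16.9]), array([42.1, 18.6]), 0.5) 0.1087 [ 49. 107. 221.]
scene 131 (array([ 444.8, -351.9]), array([45. , 19.8]), 2.0) 0.1093 [108. 131. 142.]
scene 121 (array([467.1,  14.2]), array([43.7, 19.6]), 0.6) 0.1084 [ 37.  46. 190.]
```

Yaw about 2–3°, so turn −1°.

>>> play_rows --pt "-0.0005 0.0005 -0.03 0 0 -0.006" --pt "0 0 -0.03 0 0 0" --pt "0 0 -0.01 0 0 0" --pt "0 0 0 0 0 0"

```text
clock: 19.6
tool_pos: [0.4451, -0.3503, 0.0952]
orientation: [-180.0, 0.1, 3.0]
force: [0.6, 0.7, 0.1]
opening: 0.0396
gripper_force: 0.0
```

>>> play_rows --pt "0 0 0 0 0 0" --pt "0 0 0 0 0 0" --pt "0 0 0 0 0 0" --pt "0 0 0 0 0 0" --pt "0 0 0 0 0 0" --gripper -1

```text
clock: 20.1
tool_pos: [0.446, -0.3517, 0.097]
orientation: [180.0, -0.1, 2.9]
force: [-0.0, 2.4, 5.5]
opening: 0.0201
gripper_force: 29.9
```

>>> play_rows --pt "0 0 0.05 0 0 0" --pt "0 0 0.05 0 0 0" --pt "0 0 0.05 0 0 0"

```text
clock: 20.4
tool_pos: [0.4448, -0.3513, 0.2171]
orientation: [-180.0, 0.1, 2.9]
force: [0.7, -1.0, -0.9]
opening: 0.0201
gripper_force: 29.9
```

>>> play_rows --pt "0.0026 0.0558 0 0 0 -0.0009" --pt "0.0026 0.0558 0 0 0 -0.0009" --pt "0.0026 0.0558 0 0 0 -0.0009" --pt "0.0026 0.0558 0 0 0 -0.0009" --pt "0.0026 0.0558 0 0 0 -0.0009" --pt "0.0026 0.0558 0 0 0 -0.0009" --pt "0.0026 0.0558 0 0 0 -0.0009" --pt "0.0026 0.0558 0 0 0 -0.0009" --pt "0.0026 0.0558 0 0 0 -0.0009" --pt "0.0026 0.0558 0 0 0 -0.0009"

```text
clock: 21.4
tool_pos: [0.4656, 0.0966, 0.2161]
orientation: [-180.0, -0.0, 1.3]
force: [1.1, -0.0, -1.3]
opening: 0.0197
gripper_force: 29.9
```

>>> play_rows --pt "0 0 -0.04 0 0 0" --pt "0 0 -0.04 0 0 0" --pt "0 0 0 0 0 0"

```text
clock: 21.7
tool_pos: [0.4633, 0.0939, 0.1484]
orientation: [179.8, 0.4, 1.3]
force: [-1.1, -1.0, -1.2]
opening: 0.0198
gripper_force: 29.9
```

>>> play_rows --pt "0.0012 0.0006 -0.006 0 0 0" --pt "0 0 -0.01 0 0 0" --pt "0 0 -0.01 0 0 0" --pt "0 0 -0.008 0 0 0" --pt "0 0 0 0 0 0"

```text
clock: 22.2
tool_pos: [0.4692, 0.0956, 0.1267]
orientation: [-180.0, -0.2, 1.3]
force: [1.2, -3.0, 11.8]
opening: 0.0197
gripper_force: 30.0
```

>>> play_rows --pt "0 0 0.025 0 0 0" --pt "0 0 0.025 0 0 0" --pt "-0.0015 0.05 0 0 0 0" --pt "-0.0015 0.05 0 0 0 0" --pt "0 0 0 0 0 0" --pt "0 0 -0.018 0 0 0" --pt "0 0 -0.018 0 0 0" --pt "0 0 -0.007 0 0 0" --pt "0 0 -0.007 0 0 0" --pt "0 0 0 0 0 0"

```text
clock: 23.2
tool_pos: [0.4645, 0.175, 0.1243]
orientation: [180.0, 0.0, 1.3]
force: [-0.0, 0.0, -1.0]
opening: 0.0201
gripper_force: 30.0
```

>>> play_rows --pt "0 0 -0.015 0 0 0" --pt "0 0 -0.015 0 0 0" --pt "0 0 -0.006 0 0 0" --pt "0 0 -0.005 0 0 0" --pt "0 0 0 0 0 0"

```text
clock: 23.7
tool_pos: [0.4646, 0.1751, 0.0931]
orientation: [179.9, 0.0, 1.3]
force: [-7.7, -3.1, 17.2]
opening: 0.0198
gripper_force: 30.0
```

>>> play_rows --pt "0 0 0 0 0 0" --pt "0 0 0 0 0 0" --pt "0 0 0 0 0 0" --pt "0 0 0 0 0 0" --pt "0 0 0.03 0 0 0" --pt "0 0 0.047 0 0 0" --gripper -0.1

```text
clock: 24.3
tool_pos: [0.4634, 0.1744, 0.1521]
orientation: [179.8, 0.3, 1.3]
force: [1.2, 0.8, -0.4]
opening: 0.0396
gripper_force: 0.0
```

>>> play_rows --pt "0.0098 -0.0588 0 0 0 -0.0045" --pt "0.0098 -0.0588 0 0 0 -0.0045" --pt "0.0098 -0.0588 0 0 0 -0.0045" --pt "0.0098 -0.0588 0 0 0 -0.0045" --pt "0.0098 -0.0588 0 0 0 -0.0045" --pt "0.0098 -0.0588 0 0 0 -0.0045" --pt "0.0098 -0.0588 0 0 0 -0.0045" --pt "0.0098 -0.0588 0 0 0 -0.0045" --pt "0.0098 -0.0588 0 0 0 -0.0045" --pt "0.0098 -0.0588 0 0 0 -0.004"

```text
clock: 25.3
tool_pos: [0.5432, -0.2971, 0.1533]
orientation: [-180.0, 0.0, -6.8]
force: [1.8, 0.6, 0.6]
opening: 0.0397
gripper_force: 0.0
```

>>> play_rows --pt "0.0098 -0.0584 0 0 0 0" --pt "0 0 0 0 0 0" --pt "0 0 0 0 0 0"

```text
clock: 25.6
tool_pos: [0.5503, -0.3429, 0.1524]
orientation: [-180.0, 0.1, -6.9]
force: [-0.6, 1.3, -0.4]
opening: 0.0395
gripper_force: 0.0
```

```bash
python3 - <<'E'
from h import *
o=get_obs();print(o["tool_pos"],o["orientation"],o["opening"])
tops("wrist"); tops("scene")
E
```

```text
[ 0.55032854 -0.34294251  0.15237452] [-1.79977817e+02  9.26722160e-02 -6.88564538e+00] 0.039466533321109575
wrist 3051 (array([ 549.2, -341.9]), array([42.5, 19.9]), -7.4) 0.1107 [ 69. 173. 219.]
scene 337 (array([792.1, 222.8]), array([56. , 38.7]), 44.9) 0.1088 [ 51. 146. 183.]
scene 173 (array([642. , 177.5]), array([43.7, 19.8]), 0.5) 0.1084 [145.  77.  47.]
scene 153 (array([ 552.9, -342.1]), array([42.6, 20.2]), -5.8) 0.1096 [ 36. 107. 138.]
scene 138 (array([557.1,  17. ]), array([43.9, 18.7]), 0.6) 0.1084 [ 51. 110. 225.]
scene 125 (array([462.1, 173.7]), array([43.4, 19.8]), 1.9) 0.108 [197. 228. 229.]
scene 123 (array([468. ,  14.2]), array([43.4, 19.8]), 0.7) 0.1084 [ 38.  48. 193.]
scene 30 (array([ 658.4, -114.1]), array([31.9, 12.5]), 61.9) 0.1008 [129.5 149.   57. ]
```

>>> play_rows --pt "0 0 -0.03 0 0 0" --pt "0 0 -0.03 0 0 0" --pt "0 0 -0.011 0 0 0" --pt "0 0 0 0 0 0"

```text
clock: 26.1
tool_pos: [0.5504, -0.3404, 0.0958]
orientation: [-180.0, 0.1, -6.6]
force: [-0.9, 0.3, -0.0]
opening: 0.0392
gripper_force: 0.0
```

>>> play_rows --pt "0 0 0 0 0 0" --pt "0 0 0 0 0 0" --pt "0 0 0 0 0 0" --pt "0 0 0 0 0 0" --pt "0 0 0 0 0 0" --gripper -1

```text
clock: 26.6
tool_pos: [0.5516, -0.3419, 0.098]
orientation: [180.0, -0.1, -6.7]
force: [-1.1, 1.3, 5.7]
opening: 0.02
gripper_force: 30.0
```

>>> play_rows --pt "0 0 0.05 0 0 0" --pt "0 0 0.05 0 0 0" --pt "0 0 0.05 0 0 0"

```text
clock: 26.9
tool_pos: [0.5504, -0.3415, 0.2176]
orientation: [-180.0, 0.1, -6.7]
force: [1.3, 0.7, -0.6]
opening: 0.0198
gripper_force: 30.0
```

>>> play_rows --pt "0.0007 0.0549 0 0 0 0.0044" --pt "0.0007 0.0549 0 0 0 0.0044" --pt "0.0007 0.0549 0 0 0 0.0044" --pt "0.0007 0.0549 0 0 0 0.0044" --pt "0.0007 0.0549 0 0 0 0.0044" --pt "0.0007 0.0549 0 0 0 0.0044" --pt "0.0007 0.0549 0 0 0 0.0044" --pt "0.0007 0.0549 0 0 0 0.0044" --pt "0.0007 0.0549 0 0 0 0.0044" --pt "0.0007 0.0549 0 0 0 0.0044"

```text
clock: 27.9
tool_pos: [0.556, 0.0992, 0.2167]
orientation: [-180.0, 0.0, 1.2]
force: [1.4, -0.5, -1.1]
opening: 0.0198
gripper_force: 30.0
```

>>> play_rows --pt "0 0 -0.04 0 0 0" --pt "0 0 -0.037 0 0 0" --pt "0 0 0 0 0 0" --pt "0 0 0 0 0 0"

```text
clock: 28.3
tool_pos: [0.5565, 0.0972, 0.1554]
orientation: [179.9, 0.1, 1.2]
force: [0.3, 0.4, -0.6]
opening: 0.0201
gripper_force: 30.0
```

>>> play_rows --pt "0 0 -0.013 0 0 0" --pt "0 0 -0.012 0 0 0" --pt "0 0 -0.007 0 0 0" --pt "0 0 -0.007 0 0 0" --pt "0 0 0 0 0 0"

```text
clock: 28.8
tool_pos: [0.5562, 0.0972, 0.1231]
orientation: [180.0, 0.1, 1.2]
force: [0.6, 1.0, -1.2]
opening: 0.02
gripper_force: 30.0
```

>>> play_rows --pt "0 0 -0.014 0 0 0" --pt "0 0 -0.014 0 0 0" --pt "0 0 -0.006 0 0 0" --pt "0 0 -0.004 0 0 0" --pt "0 0 0 0 0 0"

```text
clock: 29.3
tool_pos: [0.5559, 0.0972, 0.0956]
orientation: [179.9, 0.0, 1.2]
force: [-12.7, 0.2, 23.7]
opening: 0.0196
gripper_force: 30.0
```

>>> play_rows --pt "0 0 0 0 0 0" --pt "0 0 0 0 0 0" --pt "0 0 0 0 0 0" --pt "0 0 0 0 0 0" --pt "0 0 0.05 0 0 0" --pt "0 0 0.06 0 0 0" --pt "0 0 0.06 0 0 0" --gripper -0.1

```text
clock: 30.0
tool_pos: [0.5562, 0.0972, 0.2306]
orientation: [179.9, 0.1, 1.2]
force: [2.0, 0.3, -0.6]
opening: 0.0396
gripper_force: 0.0
```

```bash
python3 - <<'E'
from h import *
o=get_obs();print(o["tool_pos"],o["orientation"],o["opening"])
tops("scene"); tops("side")
im,d,P,m=look("scene"); cv2.imwrite("pics/s3.png",im); Z=P[...,2]
g=(P[...,1]>.25)&(P[...,1]<.55)&(P[...,0]<.8)&(P[...,0]>.3)
for lo,hi in((.1,.108),(.148,.158)):
  for k in big(g&(Z>lo)&(Z<hi))[:2]: print("g",lo,k.sum(),rect(P[k][:,:2]))
im,d,P,m=look("side"); Z=P[...,2]
g=(P[...,1]>.25)&(P[...,1]<.55)&(P[...,0]<.8)&(P[...,0]>.3)
for lo,hi in((.1,.108),(.148,.158)):
  for k in big(g&(Z>lo)&(Z<hi))[:2]: print("g",lo,k.sum(),rect(P[k][:,:2]))
E
```

```text
[0.55621093 0.097227   0.230558  ] [1.79945325e+02 8.62286023e-02 1.18841901e+00] 0.03959976424845275
scene 331 (array([791.3, 224.1]), array([54.7, 40.9]), 56.2) 0.1088 [ 53. 151. 191.]
scene 172 (array([642.8, 177.5]), array([43.8, 19.7]), 1.7) 0.1085 [149.  79.  49.]
scene 144 (array([555.6,  96.2]), array([42.9, 20.2]), 2.9) 0.1084 [ 72.5 202.  228.5]
scene 136 (array([558.,  17.]), array([42.6, 18.7]), 0.5) 0.1086 [ 38.   71.5 149.5]
scene 123 (array([468.8,  14.2]), array([43.9, 19.7]), 0.8) 0.1085 [ 37.  46. 167.]
scene 122 (array([462.7, 174.2]), array([41.5, 20.6]), -1.0) 0.1082 [201.5 230.5 231. ]
scene 27 (array([ 657.3, -112. ]), array([19.6, 17.4]), -85.1) 0.101 [132. 152.  58.]
side 154 (array([778.5, 218.5]), array([57.3, 37.3]), -32.9) 0.1082 [ 10. 161. 199.]
side 142 (array([466.5,  12.4]), array([42.1, 23.8]), 1.8) 0.1079 [ 70.   90.5 221. ]
side 138 (array([557.1,  16.1]), array([43.2, 24.6]), -4.7) 0.1079 [ 36.  94. 174.]
side 125 (array([554.8,  96.3]), array([42. , 21.8]), 0.4) 0.1076 [ 18. 227. 239.]
side 121 (array([461.5, 174. ]), array([42.4, 24.3]), 7.8) 0.107 [218. 241. 236.]
side 106 (array([641.9, 178.7]), array([42. , 24.8]), 0.1) 0.1075 [185.5 119.   76. ]
g 0.1 171 (array([524.5, 366.1]), array([40.5, 34.6]), 84.1)
g 0.1 63 (array([539.8, 428.7]), array([31.4, 30.2]), 61.3)
g 0.148 160 (array([525.7, 395.6]), array([46.6, 24.8]), -6.2)
g 0.1 90 (array([523.5, 368.9]), array([49. , 30.9]), -89.7)
g 0.148 84 (array([526. , 397.2]), array([43.8, 31.2]), -11.6)
```

View pics/s3.png

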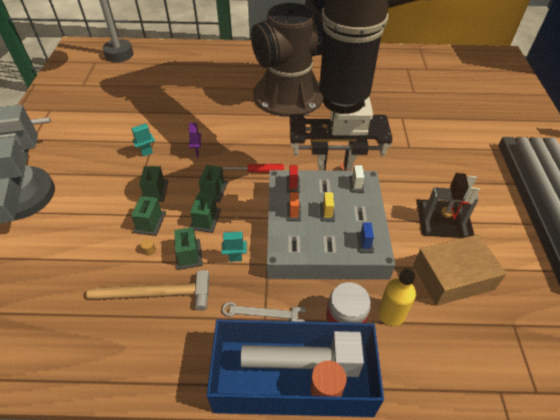

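>>> play_rows --pt "-0.0054 0.0534 0.01 0 0 -0.0049" --pt "-0.0054 0.0534 0.01 0 0 -0.0049" --pt "-0.0054 0.0534 0.01 0 0 -0.0049" --pt "-0.0054 0.0534 0 0 0 -0.0049" --pt "-0.0054 0.0534 0 0 0 -0.0049" --pt "-0.0054 0.0534 0 0 0 -0.0049" --pt "-0.0054 0.0534 0 0 0 -0.0049" --pt "0 0 0 0 0 0" --pt "0 0 0 0 0 0"

```text
clock: 31.1
tool_pos: [0.5254, 0.397, 0.2508]
orientation: [179.8, 0.1, -4.9]
force: [-0.5, 0.1, 0.0]
opening: 0.0394
gripper_force: 0.0
```

```bash
python3 - <<'E'
from h import *
o=get_obs();print(o["tool_pos"],o["orientation"],o["opening"])
im,d,P,m=look("wrist"); cv2.imwrite("pics/w4.png",im);Z=P[...,2];np.savez("w4.npz",im=im,P=P)
for lo,hi in((.1,.109),(.146,.158)):
  for k in big((Z>lo)&(Z<hi))[:2]: print("g",lo,k.sum(),rect(P[k][:,:2]))
for k in big((im.max(-1)<70)&(Z<.007)&(Z>-.01))[:4]: print("mat",k.sum(),rect(P[k][:,:2]))
E
```

```text
[0.52536286 0.39701508 0.25084447] [ 1.79805801e+02  1.44791291e-01 -4.89180109e+00] 0.039389126305464844
g 0.1 1752 (array([521.1, 366.7]), array([36.9, 30.5]), 85.1)
g 0.1 1523 (array([523.6, 430.7]), array([37.5, 36.5]), -7.3)
g 0.146 2279 (array([524.1, 398.1]), array([43.9, 24. ]), -4.8)
mat 3362 (array([547.1, 396.1]), array([80.6, 54.1]), 85.4)
mat 782 (array([583.1, 623.6]), array([242.9,   2.8]), -0.1)
mat 692 (array([550. , 456.9]), array([51.1, 17.4]), -4.6)
mat 498 (array([463.5, 363. ]), array([39.8, 17.7]), 85.6)
```

View pics/w4.png

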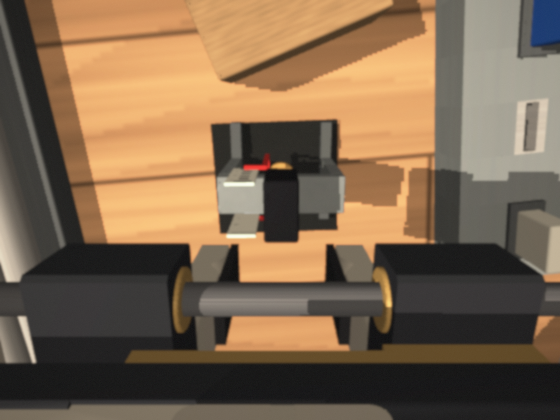

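```bash
python3 - <<'E'
from h import *
a=np.deg2rad(-4.8);R=np.array([[np.cos(a),np.sin(a)],[-np.sin(a),np.cos(a)]])
for n in ("w4","scene0","side0"):
    z=np.load(n+".npz");im,P=z["im"],z["P"];hsv=cv2.cvtColor(im,cv2.COLOR_BGR2HSV)
    q=(P[...,:2]-[.525,.3975])@R.T*1000
    k=(abs(P[...,2]-.003)<.006)&(abs(q)<[85,90]).all(-1)&(im.max(-1)<110)&(hsv[...,1]<110)
    k=cv2.morphologyEx(k.astype(np.uint8),cv2.MORPH_OPEN,np.ones((3,3)))>0
    print(n,k.sum(),rect(P[k][:,:2]),np.percentile(q[k],[.5,99.5],axis=0).round(1).tolist())
E
```

```text
w4 5096 (array([515.5, 403.7]), array([127.3, 117.5]), 86.7) [[-67.2, -57.8], [48.3, 69.2]]
scene0 89 (array([553.2, 412.1]), array([96.1, 31.4]), -85.9) [[4.5, -29.5], [46.4, 61.8]]
side0 549 (array([516.1, 396.1]), array([120.8, 118. ]), 85.1) [[-66.4, -62.2], [49.6, 55.2]]
```

```bash
python3 - <<'E'
from h import *
a=np.deg2rad(-4.8);R=np.array([[np.cos(a),np.sin(a)],[-np.sin(a),np.cos(a)]])
for n in ("w4","scene0","side0"):
    z=np.load(n+".npz");im,P=z["im"],z["P"]
    q=(P[...,:2]-[.525,.3975])@R.T*1000; Z=P[...,2]
    for lo,hi in ((.108,.125),(.125,.145),(.145,.2)):
      k=(Z>lo)&(Z<hi)&(abs(q)<[60,60]).all(-1)
      for s in (-1,1):
        kk=k&(s*q[...,1]>15)
        if kk.sum()>3: print(n,lo,s,kk.sum(),np.percentile(q[kk],[3,97],axis=0).round(0).tolist(),Z[kk].max().round(3))
im=cv2.imread("pics/w4.png");cv2.imwrite("pics/c4.png",cv2.resize(im[100:260,190:370],None,fx=4,fy=3.7,interpolation=2))
E
```

```text
w4 0.108 -1 11 [[-14.0, -47.0], [13.0, -16.0]] 0.109
w4 0.108 1 316 [[-19.0, 19.0], [19.0, 38.0]] 0.125
w4 0.125 1 459 [[-19.0, 19.0], [19.0, 38.0]] 0.145
w4 0.145 1 193 [[-21.0, 19.0], [18.0, 38.0]] 0.148
scene0 0.108 -1 27 [[-11.0, -50.0], [16.0, -17.0]] 0.111
scene0 0.108 1 65 [[-19.0, 18.0], [21.0, 37.0]] 0.125
scene0 0.125 1 111 [[-20.0, 17.0], [21.0, 37.0]] 0.145
scene0 0.145 1 18 [[-20.0, 17.0], [21.0, 36.0]] 0.149
side0 0.108 -1 19 [[-13.0, -48.0], [18.0, -16.0]] 0.125
side0 0.108 1 4 [[-20.0, 16.0], [-19.0, 36.0]] 0.123
side0 0.125 -1 5 [[-18.0, -18.0], [17.0, -15.0]] 0.142
side0 0.125 1 7 [[-19.0, 30.0], [19.0, 37.0]] 0.144
side0 0.145 -1 4 [[-15.0, -16.0], [-4.0, -15.0]] 0.149
side0 0.145 1 6 [[-18.0, 25.0], [21.0, 38.0]] 0.148
```

View pics/c4.png

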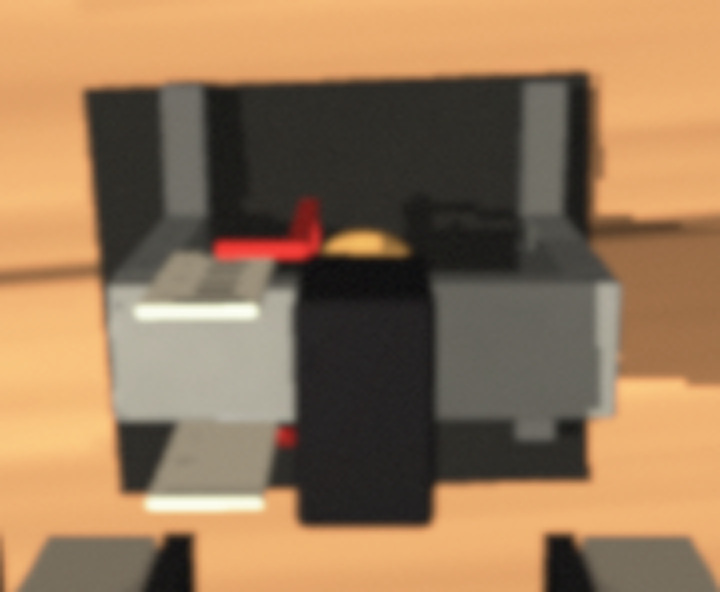

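```bash
python3 - <<'E'
from h import *
a=np.deg2rad(-4.8);R=np.array([[np.cos(a),np.sin(a)],[-np.sin(a),np.cos(a)]])
for n in ("w4","scene0","side0"):
    z=np.load(n+".npz");im,P=z["im"],z["P"].copy();hsv=cv2.cvtColor(im,cv2.COLOR_BGR2HSV)
    q=(P[...,:2]-[.525,.3975])@R.T*1000; Z=P[...,2]
    k=((hsv[...,0]<6)|(hsv[...,0]>174))&(hsv[...,1]>140)&(hsv[...,2]>70)&(abs(q)<[80,80]).all(-1)
    for kk in big(k)[:3]: print(n,kk.sum()); print(np.c_[q[kk],Z[kk]*1000][::max(1,kk.sum()//8)].round(0).tolist())
E
```

```text
w4 239
[[17.0, 14.0, 1.0], [20.0, 12.0, 57.0], [21.0, 12.0, 83.0], [5.0, 22.0, 3.0], [21.0, 16.0, 98.0], [21.0, 14.0, 100.0], [20.0, 13.0, 100.0], [8.0, 13.0, 41.0], [-1.0, 22.0, 3.0]]
scene0 59
[[16.0, 12.0, 99.0], [21.0, 18.0, 102.0], [24.0, 15.0, 102.0], [22.0, 13.0, 95.0], [22.0, 11.0, 77.0], [24.0, 11.0, 68.0], [-24.0, 30.0, 5.0], [14.0, 11.0, 41.0], [21.0, 13.0, 41.0]]
```

>>> play_rows --pt "0 0 -0.04 0 0 0" --pt "0 0 -0.04 0 0 0" --pt "0 0 -0.03 0 0 0" --pt "0 0 -0.015 0 0 0" --pt "0 0 -0.012 0 0 0" --pt "0 0 0 0 0 0"

```text
clock: 31.75
tool_pos: [0.5263, 0.3957, 0.1432]
orientation: [179.9, 0.0, -5.0]
force: [-0.6, -0.0, -0.1]
opening: 0.0393
gripper_force: 0.0
```

>>> play_rows --pt "0 0 0 0 0 0" --pt "0 0 0 0 0 0" --pt "0 0 0 0 0 0" --pt "0 0 0 0 0 0" --pt "0 0 0 0 0 0" --gripper -1

```text
clock: 32.25
tool_pos: [0.5268, 0.3972, 0.1451]
orientation: [-179.9, -0.1, -5.0]
force: [0.4, 0.7, 4.6]
opening: 0.0239
gripper_force: 30.0
```

>>> play_rows --pt "0 0 0.04 0 0 0" --pt "0 0 0.06 0 0 0" --pt "0 0 0.06 0 0 0"

```text
clock: 32.55
tool_pos: [0.5251, 0.3956, 0.2712]
orientation: [179.8, 0.2, -5.0]
force: [1.1, 1.9, -5.8]
opening: 0.0239
gripper_force: 30.0
```

>>> play_rows --pt "0.0052 -0.0594 0 0 0 0.0043" --pt "0.0052 -0.0594 0 0 0 0.0043" --pt "0.0052 -0.0594 0 0 0 0.0043" --pt "0.0052 -0.0594 0 0 0 0.0043" --pt "0.0052 -0.0594 0 0 0 0.0043" --pt "0.0052 -0.0594 0 0 0 0.0043" --pt "0.0052 -0.0594 0 0 0 0.0043" --pt "0.0052 -0.0594 0 0 0 0.0043" --pt "0 0 0 0 0 0" --pt "0 0 0 0 0 0"

```text
clock: 33.55
tool_pos: [0.5586, 0.015, 0.2707]
orientation: [-180.0, 0.2, 1.0]
force: [0.3, 1.1, -4.6]
opening: 0.0237
gripper_force: 30.0
```

```bash
python3 - <<'E'
from h import *
o=get_obs();print(o["tool_pos"],o["orientation"],o["opening"])
im,d,P,m=look("side"); cv2.imwrite("pics/s5.png",im)
E
```

```text
[0.55859679 0.01501811 0.27067456] [-1.79989814e+02  1.52661708e-01  1.02058935e+00] 0.02374611576009856
```

View pics/s5.png

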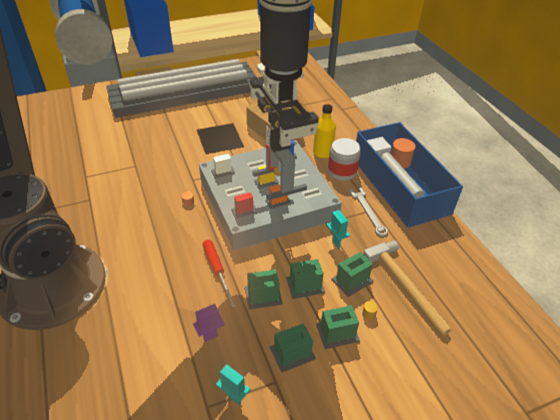

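>>> play_rows --pt "0.0005 0.0005 -0.03 0 0 0" --pt "0 0 -0.03 0 0 0" --pt "0 0 -0.015 0 0 0" --pt "0 0 -0.008 0 0 0" --pt "0 0 -0.004 0 0 0" --pt "0 0 -0.003 0 0 0" --pt "0 0 0 0 0 0"

```text
clock: 34.3
tool_pos: [0.5606, 0.0174, 0.2033]
orientation: [-180.0, -0.2, 1.3]
force: [-8.2, 3.1, 13.7]
opening: 0.0238
gripper_force: 30.0
```

```bash
python3 - <<'E'
from h import *
for n in ("scene","side"):
    im,d,P,m=look(n);hsv=cv2.cvtColor(im,cv2.COLOR_BGR2HSV); q=P[...,:2]
    k=(abs(P[...,2]-.003)<.008)&(abs(q-[.516,.4])<[.09,.09]).all(-1)&(im.max(-1)<100)&(hsv[...,1]<120)
    for kk in big(k)[:2]: print(n,kk.sum(),rect(P[kk][:,:2]))
    c=im[100:260,240:400] if n=="scene" else im[100:260,180:340]
    np.save(n+"c.npy",c)
cv2.imwrite("pics/c5.png",np.hstack([cv2.resize(np.load(n+"c.npy"),(390,390),interpolation=2) for n in("scene","side")]))
E
```

```text
scene 1253 (array([515.4, 402.8]), array([125.3, 117. ]), 87.2)
side 912 (array([517.2, 400.3]), array([127.3, 116.4]), 86.5)
```

View pics/c5.png

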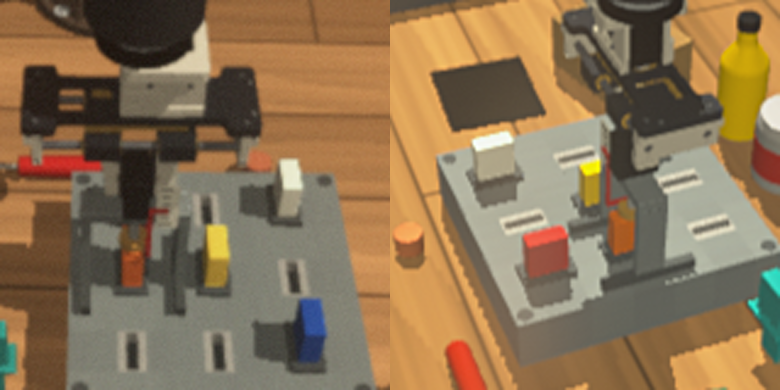

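>>> play_rows --pt "0 0 0.003 0 0 0" --pt "0 0 0 0 0 0" --pt "0 0 0 0 0 0" --pt "0 0 0 0 0 0" --pt "0 0 0 0 0 0" --pt "0 0 0 0 0 0" --pt "0 0 0 0 0 0" --gripper -0.3

```text
clock: 35.1
tool_pos: [0.56, 0.0167, 0.2022]
orientation: [180.0, 0.0, 1.2]
force: [-1.3, -0.2, -0.8]
opening: 0.0308
gripper_force: 0.0
```

```bash
python3 - <<'E'
from h import *
im,d,P,m=look("side"); Z=P[...,2]
hsv=cv2.cvtColor(im,cv2.COLOR_BGR2HSV)
q=P[...,:2]
k=((hsv[...,0]<6)|(hsv[...,0]>174))&(hsv[...,1]>140)&(Z>.12)&(abs(q-[.56,.017])<.08).all(-1)
print(k.sum(),np.c_[P[k]*1000][::max(1,k.sum()//10)].round(0).tolist())
E
```

```text
17 [[536.0, 39.0, 178.0], [536.0, 37.0, 176.0], [537.0, 34.0, 179.0], [536.0, 32.0, 177.0], [538.0, 30.0, 160.0], [538.0, 31.0, 156.0], [538.0, 31.0, 153.0], [537.0, 28.0, 153.0], [538.0, 30.0, 147.0], [538.0, 30.0, 145.0], [538.0, 30.0, 141.0], [538.0, 30.0, 138.0], [538.0, 29.0, 136.0], [538.0, 30.0, 132.0], [538.0, 29.0, 129.0], [538.0, 28.0, 127.0], [538.0, 29.0, 123.0]]
```

>>> play_rows --pt "0 0 0 0 0 0" --pt "0 0 0 0 0 0" --pt "0 0 0 0 0 0" --pt "0 0 0 0 0 0" --gripper -1

```text
clock: 35.55
tool_pos: [0.5601, 0.017, 0.2023]
orientation: [-180.0, -0.0, 1.2]
force: [0.6, 2.0, -2.2]
opening: 0.0238
gripper_force: 30.0
```

>>> play_rows --pt "0 0 0.035 0 0 0" --pt "0 0 0.05 0 0 0" --pt "-0.0011 0.0335 0 0 0 0" --pt "-0.0011 0.0335 0 0 0 0" --pt "-0.0011 0.0335 0 0 0 0" --pt "0 0 0 0 0 0" --pt "0 0 0 0 0 0"

```text
clock: 36.25
tool_pos: [0.5566, 0.0974, 0.2693]
orientation: [180.0, 0.1, 1.3]
force: [-0.5, -1.2, -5.3]
opening: 0.0237
gripper_force: 30.0
```

>>> play_rows --pt "0 0 -0.03 0 0 0" --pt "0 0 -0.03 0 0 0" --pt "0 0 -0.015 0 0 0" --pt "0 0 -0.006 0 0 0" --pt "0 0 -0.004 0 0 0" --pt "0 0 -0.003 0 0 0" --pt "0 0 0 0 0 0"

```text
clock: 36.95
tool_pos: [0.5576, 0.0967, 0.2026]
orientation: [180.0, -0.1, 1.2]
force: [-6.3, -1.9, 8.0]
opening: 0.024
gripper_force: 30.0
```

>>> play_rows --pt "0 0 0.003 0 0 0" --pt "0 0 0 0 0 0" --pt "0 0 0 0 0 0" --pt "0 0 0 0 0 0" --pt "0 0 0 0 0 0" --pt "0 0 0 0 0 0" --pt "0 0 0 0 0 0" --gripper -0.3

```text
clock: 37.65
tool_pos: [0.5574, 0.0972, 0.2022]
orientation: [180.0, 0.0, 1.2]
force: [-0.3, 0.5, -0.6]
opening: 0.0305
gripper_force: 0.0
```

>>> play_rows --pt "0 0 0 0 0 0" --pt "0 0 0 0 0 0" --pt "0 0 0 0 0 0" --pt "0 0 0 0 0 0" --gripper -1

```text
clock: 38.05
tool_pos: [0.5574, 0.097, 0.2023]
orientation: [180.0, 0.0, 1.2]
force: [-0.1, -1.9, 0.0]
opening: 0.0242
gripper_force: 30.0
```

>>> play_rows --pt "0 0 0.035 0 0 0" --pt "0 0 0.05 0 0 0" --pt "0.0369 0.034 0 0 0 0" --pt "0.0369 0.034 0 0 0 0" --pt "0.0369 0.034 0 0 0 0" --pt "0 0 0 0 0 0" --pt "0 0 0 0 0 0"

```text
clock: 38.75
tool_pos: [0.6455, 0.1795, 0.2677]
orientation: [179.9, 0.2, 1.2]
force: [-0.4, -0.5, -6.6]
opening: 0.0234
gripper_force: 30.0
```

>>> play_rows --pt "0 0 -0.03 0 0 0" --pt "0 0 -0.03 0 0 0" --pt "0 0 -0.015 0 0 0" --pt "0 0 -0.006 0 0 0" --pt "0 0 -0.004 0 0 0" --pt "0 0 -0.003 0 0 0" --pt "0 0 0 0 0 0"

```text
clock: 39.45
tool_pos: [0.6459, 0.1784, 0.2029]
orientation: [180.0, -0.1, 1.2]
force: [-5.7, -0.5, 5.2]
opening: 0.0239
gripper_force: 30.0
```

>>> play_rows --pt "0 0 0.003 0 0 0" --pt "0 0 0 0 0 0" --pt "0 0 0 0 0 0" --pt "0 0 0 0 0 0" --pt "0 0 0 0 0 0" --pt "0 0 0 0 0 0" --pt "0 0 0 0 0 0" --gripper -0.3

```text
clock: 40.15
tool_pos: [0.646, 0.1788, 0.2022]
orientation: [180.0, 0.0, 1.2]
force: [0.2, 0.8, 0.3]
opening: 0.0308
gripper_force: 0.0
```

>>> play_rows --pt "0 0 0 0 0 0" --pt "0 0 0 0 0 0" --pt "0 0 0 0 0 0" --pt "0 0 0 0 0 0" --gripper -1

```text
clock: 40.55
tool_pos: [0.6459, 0.1786, 0.2022]
orientation: [180.0, 0.0, 1.2]
force: [0.3, -1.5, -1.7]
opening: 0.0238
gripper_force: 30.0
```

>>> play_rows --pt "0 0 0.035 0 0 0" --pt "0 0 0.05 0 0 0" --pt "-0.0563 -0.0011 0 0 0 0" --pt "-0.0563 -0.0011 0 0 0 0" --pt "-0.0563 -0.0011 0 0 0 0" --pt "-0.0563 -0.0011 0 0 0 0" --pt "0 0 0 0 0 0" --pt "0 0 0 0 0 0"

```text
clock: 41.35
tool_pos: [0.4643, 0.1753, 0.2704]
orientation: [-179.9, 0.0, 1.3]
force: [0.9, 0.7, -4.3]
opening: 0.0239
gripper_force: 30.0
```

>>> play_rows --pt "0 0 -0.03 0 0 0" --pt "0 0 -0.03 0 0 0" --pt "0 0 -0.015 0 0 0" --pt "0 0 -0.006 0 0 0" --pt "0 0 -0.004 0 0 0" --pt "0 0 -0.003 0 0 0" --pt "0 0 0 0 0 0"

```text
clock: 42.05
tool_pos: [0.4668, 0.1749, 0.2024]
orientation: [180.0, -0.1, 1.2]
force: [-2.9, -4.4, 8.6]
opening: 0.0239
gripper_force: 30.0
```

>>> play_rows --pt "0 0 0.003 0 0 0" --pt "0 0 0 0 0 0" --pt "0 0 0 0 0 0" --pt "0 0 0 0 0 0" --pt "0 0 0 0 0 0" --pt "0 0 0 0 0 0" --pt "0 0 0 0 0 0" --gripper -0.3

```text
clock: 42.75
tool_pos: [0.4658, 0.1753, 0.2023]
orientation: [180.0, 0.0, 1.2]
force: [-0.1, 0.4, 0.6]
opening: 0.0308
gripper_force: 0.0
```

>>> play_rows --pt "0 0 0 0 0 0" --pt "0 0 0 0 0 0" --pt "0 0 0 0 0 0" --pt "0 0 0 0 0 0" --gripper -1

```text
clock: 43.15
tool_pos: [0.4658, 0.1751, 0.2023]
orientation: [180.0, 0.0, 1.2]
force: [0.8, -1.4, -0.6]
opening: 0.0238
gripper_force: 30.0
```

>>> play_rows --pt "0 0 0.035 0 0 0" --pt "0 0 0.05 0 0 0" --pt "0.0011 -0.0502 0 0 0 0" --pt "0.0011 -0.0502 0 0 0 0" --pt "0.0011 -0.0502 0 0 0 0" --pt "0.0011 -0.0502 0 0 0 0" --pt "0 0 0 0 0 0" --pt "0 0 0 0 0 0"

```text
clock: 43.95
tool_pos: [0.4687, 0.0138, 0.2696]
orientation: [-180.0, 0.1, 1.1]
force: [-0.5, 0.0, -5.8]
opening: 0.0235
gripper_force: 30.0
```

>>> play_rows --pt "0 0 -0.03 0 0 0" --pt "0 0 -0.03 0 0 0" --pt "0 0 -0.015 0 0 0" --pt "0 0 -0.006 0 0 0" --pt "0 0 -0.004 0 0 0" --pt "0 0 -0.003 0 0 0" --pt "0 0 0 0 0 0"

```text
clock: 44.65
tool_pos: [0.4702, 0.0149, 0.2028]
orientation: [180.0, -0.2, 1.3]
force: [-7.1, 1.3, 12.4]
opening: 0.0238
gripper_force: 30.0
```

>>> play_rows --pt "0 0 0.003 0 0 0" --pt "0 0 0 0 0 0" --pt "0 0 0 0 0 0" --pt "0 0 0 0 0 0" --pt "0 0 0 0 0 0" --pt "0 0 0 0 0 0" --pt "0 0 0 0 0 0" --gripper -0.3

```text
clock: 45.35
tool_pos: [0.4693, 0.0146, 0.2023]
orientation: [180.0, 0.0, 1.2]
force: [0.2, 0.9, 0.5]
opening: 0.0307
gripper_force: 0.0
```

>>> play_rows --pt "0 0 0 0 0 0" --pt "0 0 0 0 0 0" --pt "0 0 0 0 0 0" --pt "0 0 0 0 0 0" --gripper -1

```text
clock: 45.75
tool_pos: [0.4693, 0.0147, 0.2023]
orientation: [-180.0, 0.0, 1.2]
force: [-0.0, 0.8, -0.8]
opening: 0.0236
gripper_force: 30.0
```

>>> play_rows --pt "0 0 0.045 0 0 0" --pt "0 0 0.05 0 0 0"

```text
clock: 45.95
tool_pos: [0.4676, 0.0142, 0.2772]
orientation: [179.9, 0.3, 1.2]
force: [1.9, 0.8, -4.1]
opening: 0.0243
gripper_force: 30.0
```

>>> play_rows --pt "0.0066 0.0538 0 0 0 -0.0028" --pt "0.0066 0.0538 0 0 0 -0.0028" --pt "0.0066 0.0538 0 0 0 -0.0028" --pt "0.0066 0.0538 0 0 0 -0.0028" --pt "0.0066 0.0538 0 0 0 -0.0028" --pt "0.0066 0.0538 0 0 0 -0.0028" --pt "0.0066 0.0538 0 0 0 -0.0028" --pt "0.0066 0.0538 0 0 0 -0.0028" --pt "0.0066 0.0538 0 0 0 -0.0028" --pt "0 0 0 0 0 0"

```text
clock: 46.95
tool_pos: [0.5164, 0.4065, 0.2752]
orientation: [179.9, 0.1, -3.2]
force: [-0.1, -1.5, -5.8]
opening: 0.0235
gripper_force: 30.0
```

>>> play_rows --pt "0 0 -0.04 0 0 0" --pt "0 0 -0.05 0 0 0" --pt "0 0 -0.04 0 0 0" --pt "0 0 -0.025 0 0 0" --pt "0 0 0 0 0 0" --pt "0 0 0 0 0 0"

```text
clock: 47.55
tool_pos: [0.5168, 0.4016, 0.1541]
orientation: [179.9, 0.0, -3.3]
force: [0.0, 0.1, -4.9]
opening: 0.0238
gripper_force: 30.0
```

Then lower 9–10 mm, release, and back off upward.

>>> play_rows --pt "0 0.0006 -0.005 0 0 0" --pt "0 0 -0.004 0 0 0" --pt "0 0 -0.0025 0 0 0" --pt "0 0 -0.0015 0 0 0" --pt "0 0 0 0 0 0"

```text
clock: 48.05
tool_pos: [0.5173, 0.4032, 0.1462]
orientation: [-179.9, -0.1, -3.3]
force: [-2.3, -0.1, 5.3]
opening: 0.0237
gripper_force: 30.0
```

>>> play_rows --pt "0 0 0.002 0 0 0" --pt "0 0 0 0 0 0" --pt "0 0 0 0 0 0" --pt "0 0 0 0 0 0" --pt "0 0 0 0 0 0" --pt "0 0 0.03 0 0 0" --pt "0 0 0.05 0 0 0" --pt "0 0 0.05 0 0 0" --pt "0 0 0.03 0 0 0" --pt "0 0 0 0 0 0" --gripper -0.15

```text
clock: 49.05
tool_pos: [0.5183, 0.4036, 0.2784]
orientation: [-179.7, -0.3, -3.3]
force: [0.1, 0.3, 0.0]
opening: 0.0371
gripper_force: 0.0
```

```bash
python3 - <<'E'
from h import *
o=get_obs();print(o["tool_pos"],o["orientation"],o["opening"])
tops("scene"); 
for n in("scene","side","wrist"):
  im,d,P,m=look(n); Z=P[...,2]; cv2.imwrite(f"pics/f_{n}.png",im)
  g=(P[...,1]>.25)&(P[...,1]<.55)&(P[...,0]<.8)&(P[...,0]>.3)
  for lo,hi in((.1,.108),(.146,.158)):
    for k in big(g&(Z>lo)&(Z<hi))[:2]: print("g",n,lo,k.sum(),rect(P[k][:,:2]),P[k][:,2].mean())
E
```

```text
[0.51826342 0.40360768 0.27835065] [-179.68580952   -0.28234091   -3.31501328] 0.03714410492158335
scene 328 (array([790.8, 224.5]), array([55. , 43.1]), 57.2) 0.1088 [ 48.  140.  177.5]
scene 173 (array([643.1, 177.7]), array([42.3, 20.3]), 1.9) 0.1084 [140.  73.  45.]
scene 143 (array([555.5,  96.3]), array([43.3, 20. ]), 1.9) 0.1085 [ 67. 192. 221.]
scene 134 (array([557.2,  16.9]), array([43.5, 18.6]), 0.5) 0.1087 [ 47.5 105.  218. ]
scene 124 (array([462.1, 174.2]), array([43.3, 20.5]), 0.8) 0.1084 [105. 128. 139.]
scene 122 (array([467.1,  14.1]), array([45.4, 19.6]), 0.7) 0.1087 [ 28.   34.  114.5]
g scene 0.1 168 (array([512.6, 372.2]), array([41.6, 33.7]), 87.9) 0.10542655072083364
g scene 0.1 67 (array([522.9, 437.8]), array([46.9, 31.1]), -32.7) 0.10435283207646806
g scene 0.146 171 (array([513.7, 402.4]), array([47.4, 25. ]), -3.0) 0.1518667524462755
g side 0.1 94 (array([512.4, 372.7]), array([48.7, 30.3]), 85.8) 0.10542176274770478
g side 0.146 100 (array([514.1, 408.5]), array([43.9, 38.7]), -2.3) 0.15097741496754205
g wrist 0.1 1519 (array([510. , 372.7]), array([36.8, 30.3]), 86.4) 0.106111886493653
g wrist 0.1 1341 (array([511.1, 436.5]), array([36.7, 36.1]), -5.8) 0.10605081337269659
g wrist 0.146 1926 (array([512.4, 404.1]), array([43.7, 23.9]), -3.3) 0.15202409981092072
```

View pics/f_scene.png

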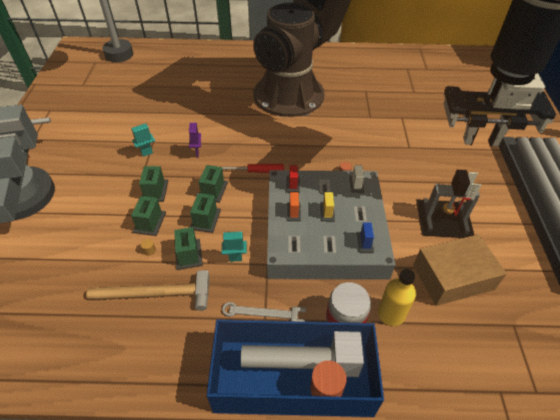

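View pics/f_wrist.png

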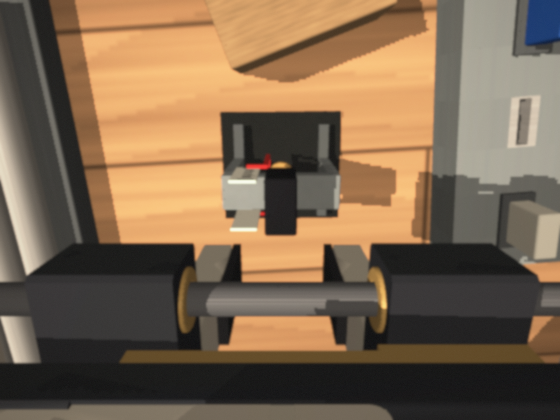

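```bash
python3 -c "
from plant import *
print(close_job())"
```

```text
the job is handed in; nothing more can be done
None
```

I put all five blades fully home in gaps of their own, gauged them in the order orange, yellow, blue, white, red, and stood the gauge back within about 3 mm of the middle of its mat. I handed the job in at about 49 s. I read the gauge pointer only on orange, where it showed about 20 mm; for the other four I only checked, with the scene camera, that their grips sit at the same height as orange's.

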